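# Start a time-lapse of the drying painting with three light touches

## Robot

A 6-joint arm with a two-finger parallel gripper is mounted at the origin on a cart in front of the work surface, level with it; the furniture and walls round the work are solid. World frame = base frame: x ahead of the robot, y to its left, z up, the work surface at z = 0. Lengths are in m, angles in rad, forces in N, time in s.
With the tool pointing down it reaches from about 0.4 to 0.825 m from the base axis. Payload 7 kg.
Tool frame: the origin (TCP) lies midway between the tips of the shut fingers; the grasp point (between the pads) lies 19 mm behind it; z points along the fingers, y is the line along which they close (so a half turn about z gives the same grasp; the last joint's range is limited). The gripper opens to 85 mm and grips with 20 to 120 N. Pads are 22 mm wide; open, the fingers measure 114 mm over their backs; the gripper's body (76 mm by 85 mm) begins 54 mm behind the grasp point. The pads swing forward as they close: fully open they stand 13 mm farther back than shut.
Start: joints at [1.61, 0.359, 0.012, 0, -1.224, -0.288], TCP at [0.166, 0.654, 0.231] pointing down, gripper open.
Joint ranges: [-3.07, 3.07], [-1.43, 2.12], [-1.02, 1.25], [-3.03, 1.67], [-3.05, -0], [-3.03, 3.03]. Speed limits (rad/s): [2.39, 2.39, 3.01, 3.14, 3.14, 3.14].

## Interface

Orientations are given as a unit quaternion [w, x, y, z].
In Python, from rig import read_state, get_image, camera_model, close_job gives the robot as it stands.
- The arm moves only by the tool send_rows, never from a script. Its argument "rows" is a list of rows, each a list of 3 entries, a list of its own where there are three numbers: the shift along the tool's x, y, z scaled (see below), then the turn about the tool's z scaled (see below), then the opening, from -1 (shut) to 1 (fully open). A call has 1 to 8 rows; each row is the pose to reach, as a shift and turn from the pose commanded when the call began, along the tool's axes at that moment; what a row does not reach only later rows make up. The controller multiplies each number of a shift by 200 mm and each number of a turn by 30 degrees. A row lasts 1/12 s, in which the tool goes at most 41.7 mm and 7.16 degrees, less where a joint would pass 70% of its speed; a pose out of reach is approached as far as the arm can. A call with a number of a shift or a turn outside -1 to 1 is refused whole. A call with a gripper value outside its range is refused whole. The fingers move at their own pace and stop on an object; "force" is the grip in N (left out, the last holds). Time passes only in rows, so rows that repeat a pose let the fingers close. It gives the time, the measured TCP pose, the force, the opening and the grip force at its end, in the units of the state.
- read_state(): the state, without advancing time (a new reading comes with each control period).
- get_image(name): name is "side" or "top"; returns the picture (480x640x3 uint8, red, green, blue); there is no depth.
- camera_model(name): a dict with "camera_matrix" (3x3 intrinsics, pixels), "k1" (the pictures are not rectified: a ray, as slopes to the right and down, at radius r is drawn at 1 + k1 r^2 times it, then the intrinsics apply), "R" (3x3) and "t" (3): a world point X has camera coordinates R X + t. Camera axes: x right, y down, z forward; pixel columns grow to the right and rows downward; lengths in m; the calibration is good to about 2 mm. A picture is of the moment at which its call begins. camera_model takes no time and is no camera call.
- close_job(): hands the job in; it is judged then, once.
The state is a dict: "time": time; "joint_positions": joint angles; "dq": joint speeds; "joint_torque": joint torques, N m; "tool_pos": TCP position; "eef_rot": TCP orientation; "wrist_force": force on the tool from outside, world axes, zero at the start; "moment": the same for the moment, N m; "width": opening from 0.0 (shut) to 1.0 (fully open); "finger_force": force on a finger pad.
Only numpy, scipy, OpenCV 4.12 (cv2) and the standard library are available. Lean on these libraries where they do the work, as an engineer would, in place of code of your own. Each camera call takes 0.05 s, during which the arm holds its last target. There are 200 camera calls.

## Task

Start the time-lapse of the drying painting: with the fingertips, gently press the lamp key (the large round one), then the camera key (square), then the timer key (the long bar), each fully down so that it stays down, and then move clear. Leave the fan's small round key up. Nothing is to be gripped or lifted: the switch boxes stay where they stand, and the other things on the table are left alone.

Things in the scene. Friction and masses are not known exactly. Their poses are not given: they have to be found in the camera images.
- lamp_switch: lamp switch: a loose grey plastic box on four rubber feet, 72 (x) x 92 (y) mm and 37 mm high, about 0.6 kg, with one white key, a large round key, 44 mm across, in the middle of its top. Origin: centre of the underside; z up. The four boxes are alike except for the key's shape and size; which stands where, and how each is turned, varies
- lamp_top (a point): centre of the lamp key's flat top: 59 mm above the table with the key up, 51 mm when it is fully down and let go; moves with the key. Under the key is a hidden spring, 1 N per mm, 11 mm of travel: the top gives 2 to 3 mm before the key slides and 8 mm more after it is fully down (11 N there, then a hard stop), and this give comes back when let go and is not counted in the joint value
- lamp_key (a joint): travel of the lamp key in m: 0 up, 0.008 fully down. It slides straight down with about 2.5 N of friction (a little more when pushed fast) and stays where it is left, 22 mm proud of the box when up and 14 mm when down.
- camera_switch: camera switch: a loose grey plastic box on four rubber feet, 72 (x) x 92 (y) mm and 37 mm high, about 0.6 kg, with one white key, a square key, 40 x 40 mm, in the middle of its top. Origin: centre of the underside; z up. The four boxes are alike except for the key's shape and size; which stands where, and how each is turned, varies
- camera_top (a point): centre of the camera key's flat top: 59 mm above the table with the key up, 51 mm when it is fully down and let go; moves with the key. Under the key is a hidden spring, 1 N per mm, 11 mm of travel: the top gives 2 to 3 mm before the key slides and 8 mm more after it is fully down (11 N there, then a hard stop), and this give comes back when let go and is not counted in the joint value
- camera_key (a joint): travel of the camera key in m: 0 up, 0.008 fully down. It slides straight down with about 2.5 N of friction (a little more when pushed fast) and stays where it is left, 22 mm proud of the box when up and 14 mm when down.
- timer_switch: timer switch: a loose grey plastic box on four rubber feet, 72 (x) x 92 (y) mm and 37 mm high, about 0.6 kg, with one white key, a long narrow bar key, 20 mm along the box's x by 64 mm along its y, in the middle of its top. Origin: centre of the underside; z up. The four boxes are alike except for the key's shape and size; which stands where, and how each is turned, varies
- timer_top (a point): centre of the timer key's flat top: 59 mm above the table with the key up, 51 mm when it is fully down and let go; moves with the key. Under the key is a hidden spring, 1 N per mm, 11 mm of travel: the top gives 2 to 3 mm before the key slides and 8 mm more after it is fully down (11 N there, then a hard stop), and this give comes back when let go and is not counted in the joint value
- timer_key (a joint): travel of the timer key in m: 0 up, 0.008 fully down. It slides straight down with about 2.5 N of friction (a little more when pushed fast) and stays where it is left, 22 mm proud of the box when up and 14 mm when down.
- fan_switch: fan switch: a loose grey plastic box on four rubber feet, 72 (x) x 92 (y) mm and 37 mm high, about 0.6 kg, with one white key, a small round key, 20 mm across, in the middle of its top. Origin: centre of the underside; z up. The four boxes are alike except for the key's shape and size; which stands where, and how each is turned, varies
- fan_top (a point): centre of the fan key's flat top: 59 mm above the table with the key up, 51 mm when it is fully down and let go; moves with the key. Under the key is a hidden spring, 1 N per mm, 11 mm of travel: the top gives 2 to 3 mm before the key slides and 8 mm more after it is fully down (11 N there, then a hard stop), and this give comes back when let go and is not counted in the joint value
- fan_key (a joint): travel of the fan key in m: 0 up, 0.008 fully down. It slides straight down with about 2.5 N of friction (a little more when pushed fast) and stays where it is left, 22 mm proud of the box when up and 14 mm when down.
- jar_1: bystander, loose: black pigment jar with grey lid, 44 mm wide, 68 mm high; origin at the centre of its underside
- jar_2: bystander, loose: black pigment jar with grey lid, 44 mm wide, 71 mm high; origin at the centre of its underside
- dropper: bystander, loose: dropper bottle, 34 mm wide, 102 mm high; origin at the centre of its underside
- muller: bystander, loose: glass muller with brown handle, 60 mm wide, 104 mm high; origin at the centre of its underside
- tape_roll: bystander, loose: roll of tape lying flat, 104 mm across, 25 mm high; origin at the centre of its underside
- charcoal_box: bystander, loose: flat card box, 115 x 60 x 23 mm; origin at the centre of its underside
- eraser: bystander, loose: eraser, 22 x 50 x 13 mm; origin at the centre of its underside
There are look-alikes about, which are no part of the job. Leave any blue look-alike of the timer_switch alone.

How it is judged:
By the outcome, as a careful person would: the job done as asked, in the order asked, and still so for the second after the job is handed in, with the robot touching nothing.
It also fails if it takes over 43 s, if anything falls off the work surface, if the arm or the gripper's body presses on something with over 40 N, if the wrist force passes 120 N, or if a joint passes its speed limit or range.

## Working session

There is one attempt and no reset: what is moved stays moved. The work goes in short steps, Python scripts to look and compute and a tool call to move; the robot and the scene stay as the last step left them, time stands still between calls to the robot, and variables do not carry over. Pictures are saved under pics/ and viewed, at most 10 in all, crops included, and the job is handed in when it is done.

Besides the shell and the picture viewer there is one more tool, called after "Request:" as name(argument=value, ...), one argument or row to a line, values as JSON. send_rows: Moves the arm, as the interface text tells. Its arguments: {"type":"object","properties":{"rows":{"type":"array"},"force":{"type":"number"}},"required":["rows"]}

```bash
mkdir -p pics; python3 - <<'E'
from rig import *
import cv2
for n in("top","side"):
    cv2.imwrite(f"pics/{n}0.png",get_image(n)[:,:,::-1]); print(n,camera_model(n))
s=read_state();print({k:s[k] for k in("time","tool_pos","eef_rot","width","wrist_force")})
E
```

```text
top {'camera_matrix': array([[555.09486571,   0.        , 314.3011829 ],
       [  0.        , 555.09486571, 244.78419624],
       [  0.        ,   0.        ,   1.        ]]), 'k1': 0.024880065966851432, 'R': array([[ 0.01317904, -0.99990103, -0.00492455],
       [-0.98340932, -0.01207025, -0.18099837],
       [ 0.18092101,  0.00722823, -0.98347107]]), 't': array([-0.05190956,  0.56042839,  1.1208385 ])}
side {'camera_matrix': array([[488.87774908,   0.        , 320.8140873 ],
       [  0.        , 488.87774908, 247.02736445],
       [  0.        ,   0.        ,   1.        ]]), 'k1': -0.04501982840529519, 'R': array([[ 0.83345452, -0.55256086,  0.00548203],
       [-0.35782781, -0.5472358 , -0.75663217],
       [ 0.42108529,  0.62865688, -0.6538178 ]]), 't': array([-0.51381406,  0.2080464 ,  0.781163  ])}
{'time': 0.1, 'tool_pos': array([0.16613531, 0.65379062, 0.23045863]), 'eef_rot': array([ 7.59973374e-04,  9.92264512e-01, -1.24139280e-01, -1.57998204e-05]), 'width': 1.0009509433514663, 'wrist_force': array([ 0.4692125 , -0.41449469, -0.33264828])}
```

View pics/top0.png

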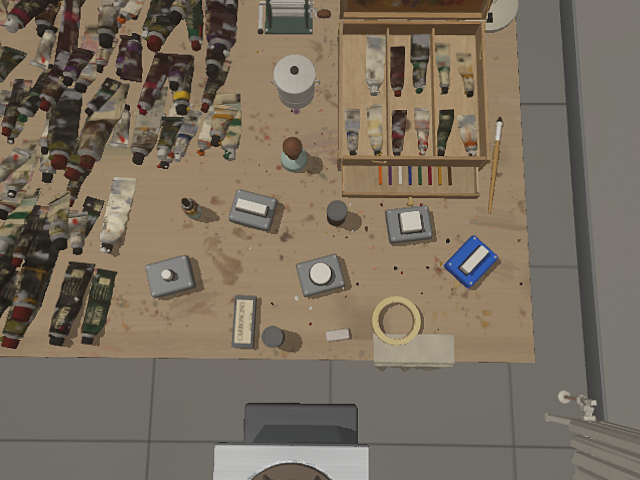

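View pics/side0.png

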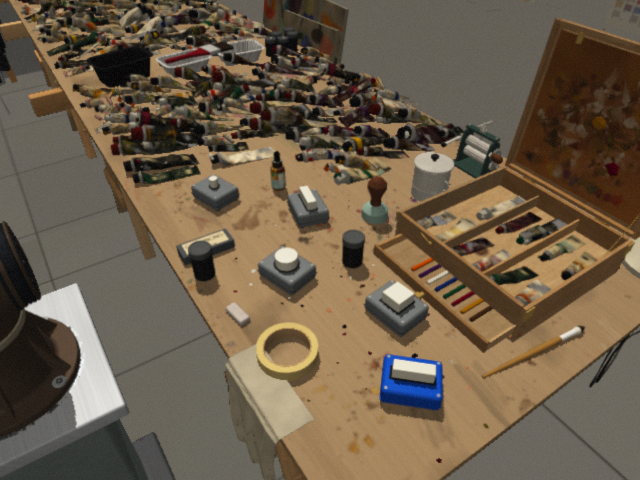

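The candidates in the top view are:
- Large round key at (320,273): the lamp.
- Square key at (411,222): the camera.
- Bar key on a grey box at (252,207): the timer.
- Bar key on a blue box at (472,261): the look-alike, to be left alone.
- Small round key at (167,274): the fan, to be left up.

I'll measure the key centres in both views and confirm which is which in one enlarged crop.

```bash
cat > h.py <<'E'
import cv2,numpy as np
from rig import *
def blob(im,seed):
    hsv=cv2.cvtColor(im,cv2.COLOR_RGB2HSV)
    m=((hsv[...,2]>170)&(hsv[...,1]<70)).astype(np.uint8)
    n,l,st,c=cv2.connectedComponentsWithStats(m)
    k=l[seed[1],seed[0]]
    return c[k],st[k,4],(l==k)
def ray(n,p):
    M=camera_model(n)
    D=np.array([M["k1"],0,0,0,0.])
    x=cv2.undistortPoints(np.array([[p]],float),M["camera_matrix"],D).ravel()
    return -M["R"].T@M["t"],M["R"].T@np.r_[x,1]
def onz(n,p,z):
    o,d=ray(n,p);return o+d*(z-o[2])/d[2]
T=dict(lamp=(320,273),camera=(411,222),timer=(252,207),fan=(167,274))
S=dict(lamp=(286,257),camera=(398,293),timer=(308,195),fan=(214,181))
E
python3 - <<'E'
from h import *
t=cv2.imread("pics/top0.png")[:,:,::-1].copy();s=cv2.imread("pics/side0.png")[:,:,::-1].copy()
for k in T:
    for n,im,q in(("top",t,T),("side",s,S)):
        c,a,m=blob(im,q[k]); print(k,n,c.round(1),a,onz(n,c,.059).round(4))
cv2.imwrite("pics/crop.png",cv2.resize(t[160:310,130:510,::-1],None,fx=2,fy=2,interpolation=cv2.INTER_CUBIC))
E
```

```text
lamp top [320.2 272.6] 324 [ 0.5011 -0.0578  0.059 ]
lamp side [285.7 254.8] 283 [ 0.5003 -0.0553  0.059 ]
camera top [410.8 220.3] 328 [ 0.6147 -0.2477  0.059 ]
camera side [398.  292.3] 380 [ 0.6135 -0.2461  0.059 ]
timer top [250.9 205.6] 251 [0.6426 0.091  0.059 ]
timer side [307.2 193.7] 155 [0.6418 0.0928 0.059 ]
fan top [165.6 273.8] 62 [0.4945 0.2629 0.059 ]
fan side [323.1 236.1] 296383 [ 0.5897 -0.0477  0.059 ]
```

View pics/crop.png

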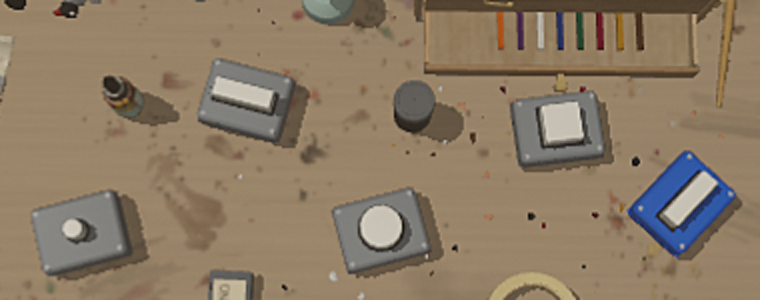

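The crop confirms the choice: lamp at crop (382,228), camera at (560,123), grey-box timer at (244,93). The blue one at (690,198) and the fan at (74,229) stay untouched. I'll shut the gripper and travel above the lamp.

Request:
send_rows(
  rows=[
    [[0.62,0.76,0],0,-1],
    [[0.62,0.76,0],0,-1],
    [[0.62,0.76,0],0,-1],
    [[0.62,0.76,0],0,-1],
    [[0.62,0.76,0],0,-1],
    [[0.62,0.76,0],0,-1],
    [[0.62,0.76,0],0,-1],
    [[0.62,0.76,0],0,-1],
  ],
)

```text
time: 0.77
tool_pos: [0.2491, 0.4766, 0.2315]
eef_rot: [-0.0, 0.992, -0.124, -0.0]
wrist_force: [1.1, 0.6, -0.6]
width: 0.004
finger_force: 0.0
```

Request:
send_rows(
  rows=[
    [[0.62,0.76,0],0,-1],
    [[0.62,0.76,0],0,-1],
    [[0.62,0.76,0],0,-1],
    [[0.62,0.76,0],0,-1],
    [[0.62,0.76,0],0,-1],
    [[0.62,0.76,0],0,-1],
    [[0.62,0.76,0],0,-1],
    [[0.62,0.76,0],0,-1],
  ],
)

```text
time: 1.43
tool_pos: [0.3318, 0.2995, 0.2313]
eef_rot: [-0.0, 0.992, -0.124, 0.0]
wrist_force: [-0.4, 1.0, 1.2]
width: 0.001
finger_force: 0.0
```

Request:
send_rows(
  rows=[
    [[0.62,0.76,0],0,-1],
    [[0.62,0.76,0],0,-1],
    [[0.62,0.76,0],0,-1],
    [[0.62,0.76,0],0,-1],
    [[0.62,0.76,0],0,-1],
    [[0.62,0.76,0],0,-1],
    [[0.62,0.76,0],0,-1],
    [[0.62,0.76,0],0,-1],
  ],
)

```text
time: 2.1
tool_pos: [0.4147, 0.1217, 0.2311]
eef_rot: [0.0, 0.992, -0.124, -0.0]
wrist_force: [0.7, 0.7, 0.2]
width: 0.002
finger_force: 0.0
```

Request:
send_rows(
  rows=[
    [[0.62,0.76,0],0,-1],
    [[0.62,0.76,0],0,-1],
    [[0.62,0.76,0],0,-1],
    [[0.62,0.76,0],0,-1],
    [[0.62,0.76,0],0,-1],
    [[0.62,0.76,0],0,-1],
    [[0.62,0.76,0],0,-1],
    [[0.62,0.76,0],0,-1],
  ],
)

```text
time: 2.77
tool_pos: [0.4974, -0.0559, 0.2309]
eef_rot: [0.0, 0.992, -0.123, -0.0]
wrist_force: [0.8, 0.3, 0.8]
width: -0.003
finger_force: 0.0
```

Request:
send_rows(
  rows=[
    [[0.02,0,0.2],0,-1],
    [[0.02,0,0.4],0,-1],
    [[0.02,0,0.6],0,-1],
    [[0.02,0,0.74],0,-1],
    [[0.02,0,0.8],0,-1],
    [[0.02,0,0.8],0,-1],
    [[0.02,0,0.8],0,-1],
  ],
)

```text
time: 3.35
tool_pos: [0.5011, -0.0567, 0.0714]
eef_rot: [0.0, 0.992, -0.123, -0.0]
wrist_force: [0.9, 0.6, 1.1]
width: 0.0
finger_force: 0.0
```

Request:
send_rows(
  rows=[
    [[0,0,0.03],0,-1],
    [[0,0,0.05],0,-1],
    [[0,0,0.065],0,-1],
    [[0,0,0.08],0,-1],
    [[0,0,0.095],0,-1],
    [[0,0,0.11],0,-1],
    [[0,0,0.125],0,-1],
    [[0,0,0.13],0,-1],
  ],
)

```text
time: 4.02
tool_pos: [0.5017, -0.0581, 0.0453]
eef_rot: [-0.0, 0.992, -0.124, 0.0]
wrist_force: [-0.6, 2.5, 5.1]
width: 0.001
finger_force: 2.9
```

Request:
send_rows(
  rows=[
    [[0,0,0],0,-1],
    [[0,0,0],0,-1],
    [[0,0,0],0,-1],
  ],
)

```text
time: 4.27
tool_pos: [0.5017, -0.0581, 0.0456]
eef_rot: [-0.0, 0.992, -0.124, 0.001]
wrist_force: [0.6, 2.7, 5.0]
width: 0.002
finger_force: 2.7
```

Force and depth fit a key at its stop. I'll push 2 mm more for margin.

Request:
send_rows(
  rows=[
    [[0,0,0.005],0,-1],
    [[0,0,0.01],0,-1],
    [[0,0,0.01],0,-1],
    [[0,0,0.01],0,-1],
  ],
)

```text
time: 4.6
tool_pos: [0.5017, -0.0581, 0.0438]
eef_rot: [-0.0, 0.992, -0.124, 0.001]
wrist_force: [-1.1, 2.8, 7.1]
width: -0.003
finger_force: 3.6
```

Force is rising at about 1 N/mm with no sliding, so the key is fully down. Lifting now.

Request:
send_rows(
  rows=[
    [[0,0,-0.04],0,-1],
    [[0,0,-0.1],0,-1],
    [[0,0,-0.25],0,-1],
    [[0,0,-0.4],0,-1],
    [[0,0,-0.5],0,-1],
    [[0,0,-0.5],0,-1],
    [[0,0,-0.5],0,-1],
  ],
)

```text
time: 5.18
tool_pos: [0.5012, -0.0583, 0.1445]
eef_rot: [-0.0, 0.992, -0.124, 0.001]
wrist_force: [0.3, 0.1, -0.3]
width: -0.002
finger_force: 0.0
```

```bash
python3 - <<'E'
from h import *
s=read_state();p=s["tool_pos"];print(s["time"],p,s["wrist_force"])
im=get_image("side");cv2.imwrite("pics/side1.png",im[:,:,::-1])
for k in("lamp","camera","timer"):
    try: c,a,m=blob(im,S[k]);print(k,c.round(1),a,[onz("side",c,z).round(4)[:2] for z in(.051,.059)])
    except Exception as e: print(e)
w,x,y,z=s["eef_rot"]
R=np.array([[x*x-y*y,2*x*y],[2*x*y,y*y-x*x]])
a=np.array([.614,-.247]);b=np.array([.642,.092])
print((R.T@(a-p[:2])/.2).round(3),(R.T@(b-a)/.2).round(3))
E
```

```text
5.1833 [ 0.50124723 -0.05830521  0.1445136 ] [ 0.2909435   0.13188121 -0.28480781]
lamp [286. 258.] 294 [array([ 0.5004, -0.0555]), array([ 0.4962, -0.0633])]
camera [398.  292.4] 391 [array([ 0.6192, -0.2407]), array([ 0.6135, -0.2461])]
timer [307.2 193.7] 161 [array([0.6478, 0.1025]), array([0.6417, 0.0926])]
[0.779 0.775] [-0.282 -1.677]
```

The lamp key now sits at the 51 mm plane in the same xy position, so it is fully down and the box has not moved. Next is the camera.

Request:
send_rows(
  rows=[
    [[0.78,0.775,0],0,-1],
    [[0.78,0.775,0],0,-1],
    [[0.78,0.775,0],0,-1],
    [[0.78,0.775,0],0,-1],
    [[0.78,0.775,0],0,-1],
    [[0.78,0.775,0],0,-1],
    [[0.78,0.775,0.2],0,-1],
    [[0.78,0.775,0.2],0,-1],
  ],
)

```text
time: 5.9
tool_pos: [0.6096, -0.247, 0.0951]
eef_rot: [-0.001, 0.992, -0.126, -0.006]
wrist_force: [-3.4, 0.9, -3.0]
width: 0.001
finger_force: 0.0
```

Request:
send_rows(
  rows=[
    [[0,0,0.1],0,-1],
    [[0,0,0.16],0,-1],
    [[0,0,0.17],0,-1],
    [[0,0,0.17],0,-1],
  ],
)

```text
time: 6.23
tool_pos: [0.6132, -0.2464, 0.0685]
eef_rot: [0.0, 0.992, -0.124, -0.001]
wrist_force: [0.4, 0.6, 0.3]
width: -0.0
finger_force: 0.0
```

Request:
send_rows(
  rows=[
    [[0,0,0.02],0,-1],
    [[0,0,0.04],0,-1],
    [[0,0,0.055],0,-1],
    [[0,0,0.07],0,-1],
    [[0,0,0.085],0,-1],
    [[0,0,0.1],0,-1],
    [[0,0,0.115],0,-1],
    [[0,0,0.115],0,-1],
  ],
)

```text
time: 6.9
tool_pos: [0.6145, -0.2468, 0.0462]
eef_rot: [0.0, 0.992, -0.124, 0.0]
wrist_force: [-0.1, 3.3, 5.7]
width: 0.0
finger_force: 2.5
```

Request:
send_rows(
  rows=[
    [[0,0,0.005],0,-1],
    [[0,0,0.01],0,-1],
    [[0,0,0.01],0,-1],
    [[0,0,0.01],0,-1],
  ],
)

```text
time: 7.23
tool_pos: [0.6145, -0.2468, 0.0449]
eef_rot: [0.0, 0.992, -0.124, 0.0]
wrist_force: [-0.4, 3.1, 5.5]
width: 0.001
finger_force: 3.1
```

Request:
send_rows(
  rows=[
    [[0,0,0.005],0,-1],
    [[0,0,0.01],0,-1],
    [[0,0,0.01],0,-1],
    [[0,0,0.01],0,-1],
  ],
)

```text
time: 7.57
tool_pos: [0.6146, -0.2468, 0.0432]
eef_rot: [0.0, 0.992, -0.124, 0.0]
wrist_force: [-0.5, 3.2, 8.3]
width: -0.003
finger_force: 4.0
```

Request:
send_rows(
  rows=[
    [[0,0,-0.04],0,-1],
    [[0,0,-0.1],0,-1],
    [[0,0,-0.25],0,-1],
    [[0,0,-0.4],0,-1],
    [[0,0,-0.5],0,-1],
    [[0,0,-0.5],0,-1],
    [[0,0,-0.5],0,-1],
  ],
)

```text
time: 8.15
tool_pos: [0.6145, -0.2471, 0.1444]
eef_rot: [-0.0, 0.992, -0.124, 0.001]
wrist_force: [-0.7, 0.2, -0.6]
width: -0.001
finger_force: 0.0
```

Request:
send_rows(
  rows=[
    [[-0.14,-0.84,0],0,-1],
    [[-0.14,-0.84,0],0,-1],
    [[-0.14,-0.84,0],0,-1],
    [[-0.14,-0.84,0],0,-1],
    [[-0.14,-0.84,0],0,-1],
    [[-0.14,-0.84,0],0,-1],
    [[-0.14,-0.84,0],0,-1],
  ],
)

```text
time: 8.73
tool_pos: [0.6277, -0.0769, 0.1415]
eef_rot: [0.0, 0.992, -0.124, -0.001]
wrist_force: [-0.1, -0.3, 0.4]
width: -0.002
finger_force: 0.0
```

Request:
send_rows(
  rows=[
    [[-0.14,-0.84,0],0,-1],
    [[-0.14,-0.84,0],0,-1],
    [[-0.14,-0.84,0],0,-1],
    [[-0.14,-0.84,0],0,-1],
    [[-0.14,-0.84,0],0,-1],
    [[-0.14,-0.84,0],0,-1],
    [[-0.14,-0.84,0],0,-1],
  ],
)

```text
time: 9.32
tool_pos: [0.6423, 0.0913, 0.1416]
eef_rot: [0.0, 0.992, -0.124, -0.001]
wrist_force: [0.5, -1.2, 0.6]
width: 0.001
finger_force: 0.0
```

```bash
python3 - <<'E'
from h import *
s=read_state();p=s["tool_pos"];print(s["time"],p,s["wrist_force"])
im=get_image("side");cv2.imwrite("pics/side2.png",im[:,:,::-1])
for k in("lamp","camera","timer"):
    try: c,a,m=blob(im,S[k]);print(k,c.round(1),a,[onz("side",c,z).round(4)[:2] for z in(.051,.059)])
    except Exception as e: print(e)
w,x,y,z=s["eef_rot"]
R=np.array([[x*x-y*y,2*x*y],[2*x*y,y*y-x*x]])
print((R.T@(np.array([.642,.092])-p[:2])/.2).round(3))
E
```

```text
9.3167 [0.64226072 0.09129773 0.14163208] [ 0.53858804 -1.17473233  0.58053682]
lamp [323.2 236.1] 296082 [array([ 0.5954, -0.0398]), array([ 0.5899, -0.0478])]
camera [397.5 295.6] 384 [array([ 0.6135, -0.2462]), array([ 0.6078, -0.2516])]
timer [307.2 193.7] 159 [array([0.6478, 0.1026]), array([0.6417, 0.0928])]
[-0.002 -0.003]
```

The camera key now sits at the 51 mm plane too, so it is down. The timer is next.

Request:
send_rows(
  rows=[
    [[0,0,0.15],0,-1],
    [[0,0,0.28],0,-1],
    [[0,0,0.36],0,-1],
    [[0,0,0.36],0,-1],
    [[0,0,0.36],0,-1],
  ],
)

```text
time: 9.78
tool_pos: [0.6422, 0.0904, 0.0698]
eef_rot: [0.001, 0.992, -0.125, -0.001]
wrist_force: [0.2, 0.2, 0.2]
width: 0.001
finger_force: 0.0
```

Request:
send_rows(
  rows=[
    [[0,0,0.02],0,-1],
    [[0,0,0.04],0,-1],
    [[0,0,0.055],0,-1],
    [[0,0,0.07],0,-1],
    [[0,0,0.085],0,-1],
    [[0,0,0.1],0,-1],
    [[0,0,0.115],0,-1],
    [[0,0,0.115],0,-1],
  ],
)

```text
time: 10.45
tool_pos: [0.6431, 0.0926, 0.0472]
eef_rot: [0.0, 0.992, -0.124, 0.0]
wrist_force: [-0.3, -2.3, 3.6]
width: 0.001
finger_force: 2.0
```

Request:
send_rows(
  rows=[
    [[0,0,0.005],0,-1],
    [[0,0,0.01],0,-1],
    [[0,0,0.01],0,-1],
    [[0,0,0.01],0,-1],
  ],
)

```text
time: 10.78
tool_pos: [0.6431, 0.0926, 0.0458]
eef_rot: [-0.0, 0.992, -0.124, 0.0]
wrist_force: [1.9, -1.3, 6.2]
width: -0.0
finger_force: 2.7
```

Request:
send_rows(
  rows=[
    [[0,0,0.005],0,-1],
    [[0,0,0.012],0,-1],
    [[0,0,0.012],0,-1],
    [[0,0,0.012],0,-1],
  ],
)

```text
time: 11.12
tool_pos: [0.6431, 0.0926, 0.0436]
eef_rot: [-0.0, 0.992, -0.124, 0.001]
wrist_force: [0.2, -1.8, 7.7]
width: -0.001
finger_force: 3.7
```

Request:
send_rows(
  rows=[
    [[0,0,-0.04],0,-1],
    [[0,0,-0.1],0,-1],
    [[0,0,-0.25],0,-1],
    [[0,0,-0.45],0,-1],
    [[0,0,-0.65],0,-1],
    [[0,0,-0.75],0,-1],
    [[0,0,-0.75],0,-1],
    [[0,0,-0.75],0,-1],
  ],
)

```text
time: 11.78
tool_pos: [0.6426, 0.0931, 0.1951]
eef_rot: [-0.001, 0.992, -0.124, 0.001]
wrist_force: [-0.2, -0.2, -0.7]
width: -0.0
finger_force: 0.0
```

```bash
python3 - <<'E'
from h import *
s=read_state();print(s["time"],s["tool_pos"],s["wrist_force"])
im=get_image("side");cv2.imwrite("pics/side3.png",im[:,:,::-1])
for k,q in dict(lamp=(286,260),camera=S["camera"],timer=(308,197)).items():
    c,a,m=blob(im,q);print(k,c.round(1),a,onz("side",c,.051).round(4)[:2])
E
```

```text
11.7833 [0.64263819 0.0931182  0.19513662] [-0.1815408  -0.22009338 -0.71914842]
lamp [323.5 235.8] 295769 [ 0.5964 -0.0395]
camera [398.6 295.6] 351 [ 0.6151 -0.2472]
timer [307.3 196.7] 156 [0.6418 0.0926]
```

View pics/side3.png

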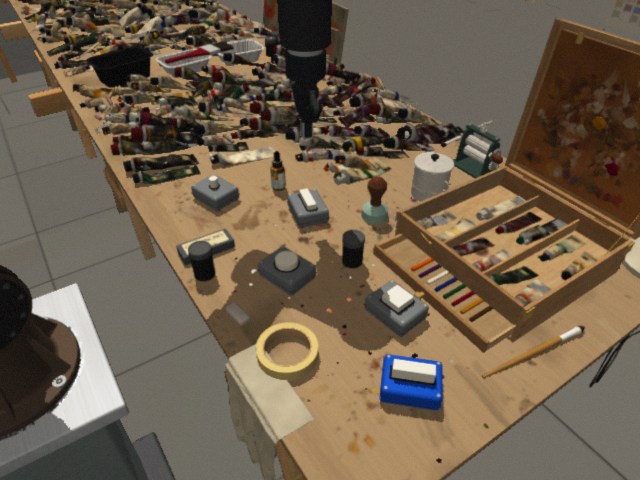

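All three keys sit low: lamp at (287,261, in the arm's shadow), camera at (398,296) and timer at (307,197). The fan key at (214,182) is still up, nothing else has moved, and the arm is clear.

```bash
python3 -c "from rig import close_job;print(close_job())"
```

```text
the job is handed in; nothing more can be done
None
```

I pressed the lamp, camera and timer keys fully down, in that order, and the images show all three staying down. The fan key is still up, the boxes and other things were left where they stood, and the arm was clear when I handed the job in at about 12 s.

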